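Find and mark a loaded beam's balance point

ROBOT

A 7-joint arm with a two-finger parallel gripper is mounted at the origin on the work surface. World frame = base frame: x ahead of the robot, y to its left, z up, the work surface at z = 0. Lengths are in m, angles in rad, forces in N, time in s.
With the tool pointing down it reaches from about 0.35 to 0.9 m from the base axis. Payload 19.9 kg.
Tool frame: the origin (TCP) lies between the finger pads; the fingertips stand 14 mm ahead of it and the grasp point (between the pads) lies 5 mm behind it; z points along the fingers, y is the line along which they close (so a half turn about z gives the same grasp; the last joint's range is limited). The gripper opens to 85 mm and grips with 20 to 120 N. Pads are 22 mm wide; open, the fingers measure 114 mm over their backs; the gripper's body (76 mm by 85 mm) begins 54 mm behind the grasp point. The pads swing forward as they close: fully open they stand 13 mm farther back than shut.
Start: joints at [1.222, 0.417, -0.01, 1.614, 0.005, 1.111, -0.053], TCP at [0.189, -0.596, 0.245] pointing down, gripper open.
Joint ranges: [-2.81, 2.81], [-0.39, 2.02], [-1.27, 1.25], [0.06, 2.57], [-1.19, 4.33], [0.19, 2], [-2.82, 2.82]. Speed limits (rad/s): [1.89, 1.89, 2.39, 2.39, 3.01, 3.01, 3.01].

INTERFACE

Orientations are given as a rotation vector (axis times angle).
In Python, from station import telemetry, grab_frame, job_done gives the robot as it stands. The module is installed in compiled form; this text tells all that it offers.
- The arm moves only by the tool send_rows, never from a script. Its argument "moves" is a list of rows, each a list of 3 entries, a list of its own where there are three numbers: the shift along the tool's x, y, z normalised to -1 to 1, where 1 is 300 mm, then the turn, a rotation vector about the tool's x, y, z normalised to -1 to 1, where 1 is 90 degrees, then the opening, from 0 (shut) to 1 (fully open). In form: [[[x, y, z], [ax, ay, az], gripper], ...]. A call has 1 to 5 rows; each row is the pose to reach, as a shift and turn from the pose commanded when the call began, along the tool's axes at that moment; what a row does not reach only later rows make up. A row lasts 1/8 s, in which the tool goes at most 62.5 mm and 10.7 degrees, less where a joint would pass 70% of its speed; a pose out of reach is approached as far as the arm can. A call with a number of a shift or a turn outside -1 to 1 is refused whole. A call with a gripper value outside its range is refused whole. The fingers move at their own pace and stop on an object; the grip force is fixed at half the most. Time passes only in rows, so rows that repeat a pose let the fingers close. It gives the time, the measured TCP pose, the force, the opening and the grip force at its end, in the units of the state.
- telemetry.read_state(): the state, without advancing time (a new reading comes with each control period).
- grab_frame(name): name is "scene" or "top" or "wrist"; returns a dict with "frame" (400x640x3 uint8, blue, green, red), "K" (3x3 intrinsics, pixels), "extrinsics" (4x4, takes a point from camera to world coordinates). Camera axes: x right, y down, z forward; pixel columns grow to the right and rows downward; lengths in m; the calibration is good to about 2 mm. A picture is of the moment at which its call begins. There is no depth.
- job_done(): hands the job in; it is judged then, once.
The state is a dict: "t": time; "qpos": joint angles; "joint_velocities": joint speeds; "joint_efforts": joint torques, N m; "tool_pos": TCP position; "ee_rot": TCP orientation; "contact_force": force on the tool from outside, world axes, zero at the start; "torque": the same for the moment, N m; "gripper_width": finger opening in m; "gripper_force": force on a finger pad.
Only numpy, scipy, OpenCV 4.12 (cv2) and the standard library are available. Lean on these libraries where they do the work, as an engineer would, in place of code of your own. Each camera call takes 0.05 s, during which the arm holds its last target. There are 200 camera calls.

TASK

Slide the square beam forward along its slideway, without lifting it and pushing gently, until it only just tips over the fulcrum edge by its own weight and its front rests lightly on the sill. Then mark the balance point: set the saddle clip astride the tipped beam directly above the fulcrum edge and let go, leaving the beam tipped and the other things on the desk alone.

Things in the scene. Friction and masses are not known exactly. Their poses are not given: they have to be found in the camera images.
- rig: Fixed grey jig, 60 mm wide. Origin on the desk below the fulcrum edge; +x is the sliding direction, out over the edge; z up. From x = -300 to 0 mm a block with a flat top 60 mm up; its square end at x = 0 is the fulcrum edge. Two guide rails on top, 8 mm high, 6 mm thick, 26 mm apart inside, from x = -290 to -70 mm. Beyond the edge, a base 12 mm high to x = 130 mm carries the sill.
- edge (a point): middle of the fulcrum edge: on the jig's centre line, at the top of the block (60 mm above the desk); axes as the jig's. A clip set or pressed a few mm behind it can tip a just-tipped beam back level; 2 to 3 mm beyond it is safe.
- sill: Steel crosspiece fixed to the jig, 12 mm long (jig x), 50 mm wide, centred 90 mm beyond the fulcrum edge; origin at its underside. Its top is 50.5 mm above the desk, 9.5 mm below the edge, so a tipped beam stops there at about 0.11 rad. It may carry under 0.3 N, that is, the beam's balance point may pass the edge by at most about 7 mm.
- beam: Loose aluminium square tube with black end caps, 360 mm long (x), 22 by 22 mm, about 0.36 kg, lying level between the guide rails, its front 60 to 90 mm out over the edge. Origin at the centre of its underside, +x towards the front. A weight sealed inside hides its balance point: within 35 mm of mid-length, either way.
- beam_tail (a point): centre of the beam's rear end face (on the slideway), 11 mm above its underside; this end is pushed. It rises by 14 to 26 mm when the beam tips. A finger touching the tail holds it down by friction: back off to see whether the beam tips.
- beam_front (a point): centre of the beam's front end face (out over the edge), 11 mm above its underside. It sinks by about 14 to 26 mm when the beam tips.
- clip: Loose dark steel saddle clip, 30 g, standing on the desk: upside-down U with a grip block. Origin on the desk, mid-way between the feet; x along the slot. 20 mm long (x), 40 mm wide; legs 6 mm thick, 14 mm tall, 28 mm apart inside; plate 5 mm thick (14 to 19 mm up); grip block 14 by 14 mm, 28 mm tall (19 to 47 mm up). Seated: slot along the beam, plate down on the beam's top.
- vial: bystander: amber vial, 28 mm across, 55 mm tall; origin under its centre. Leave it alone.
- jar: bystander: white jar, 44 mm across, 60 mm tall; origin under its centre. Leave it alone.
- flask: bystander: amber bottle, 48 mm across, 100 mm tall; origin under its centre. Leave it alone.
- weight: bystander: brass weight, 26 mm across, 30 mm tall; origin under its centre. Leave it alone.
Mind the look-alikes: they are no part of the job. What is shaped like the clip but purple or turquoise is not meant.

How it is judged:
By the outcome, as a careful person would: the job done as asked, in the order asked, and still so for the second after the job is handed in, with the robot touching nothing.
It also fails if it takes over 72 s, if anything falls off the work surface, if the arm or the gripper's body presses on something with over 40 N, if the wrist force passes 120 N, or if a joint passes its speed limit or range.

## Working session

There is one attempt and no reset: what is moved stays moved. The work goes in short steps, Python scripts to look and compute and a tool call to move; the robot and the scene stay as the last step left them, time stands still between calls to the robot, and variables do not carry over. Pictures are saved under pics/ and viewed, at most 10 in all, crops included, and the job is handed in when it is done.

Besides the shell and the picture viewer there is one more tool, called after "Emit:" by a JSON object that holds its "fn" and its "kwargs", one argument or row to a line. send_rows: Moves the arm, as the interface text tells. Scaled input: -1 to 1 covers 300 mm each way for a shift and 90 degrees each way for a turn. Its arguments: {"type":"object","properties":{"moves":{"type":"array"}},"required":["moves"]}

```bash
mkdir -p pics
cat > h.py <<'E'
import numpy as np,cv2
from scipy.spatial.transform import Rotation as R
from station import telemetry,grab_frame,job_done
def ray(f,u,v):
    K=f["K"];T=f["extrinsics"];d=T[:3,:3]@np.linalg.solve(K,[u,v,1.]);return T[:3,3],d
def onz(f,u,v,z):
    o,d=ray(f,u,v);return o+d*(z-o[2])/d[2]
def proj(f,p):
    T=f["extrinsics"];c=T[:3,:3].T@(np.array(p)-T[:3,3]);q=f["K"]@c;return q[:2]/q[2]
E
python3 - <<'E'
from h import *
s=telemetry.read_state();print({k:np.round(v,3).tolist() for k,v in s.items()})
ims=[]
for n in ("scene","top"):
    f=grab_frame(n);cv2.imwrite(f"pics/{n}0.png",f["frame"]);print(n,f["K"].tolist(),np.round(f["extrinsics"],3).tolist())
E
```

```text
{'t': 0.0, 'qpos': [1.223, 0.418, -0.01, 1.614, 0.005, 1.111, -0.053], 'joint_velocities': [0.001, -0.002, -0.001, 0.0, -0.001, -0.001, 0.0], 'joint_efforts': [-0.001, -86.445, 0.678, -43.489, 0.019, 0.007, -0.0], 'tool_pos': [0.189, -0.596, 0.245], 'ee_rot': [-3.104, -0.48, 0.0], 'contact_force': [0.955, 0.344, 0.498], 'torque': [0.03, 0.037, -0.015], 'gripper_force': 0.0, 'gripper_width': 0.086}
scene [[444.4853961760351, 0.0, 318.41985254969467], [0.0, 444.4853961760351, 201.70117832318854], [0.0, 0.0, 1.0]] [[0.327, 0.647, -0.689, 1.071], [0.945, -0.209, 0.253, -0.194], [0.02, -0.733, -0.68, 0.583], [0.0, 0.0, 0.0, 1.0]]
top [[391.2785606405443, 0.0, 314.4537129522341], [0.0, 391.2785606405443, 207.32108884728663], [0.0, 0.0, 1.0]] [[-0.021, -0.995, 0.093, 0.458], [-1.0, 0.02, -0.013, -0.014], [0.011, -0.093, -0.996, 0.794], [0.0, 0.0, 0.0, 1.0]]
```

View pics/top0.png

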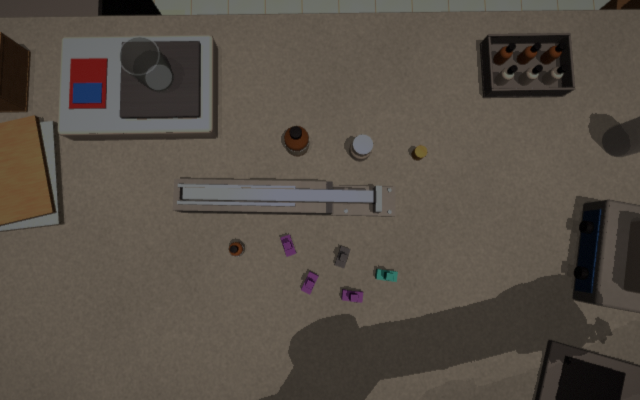

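View pics/scene0.png

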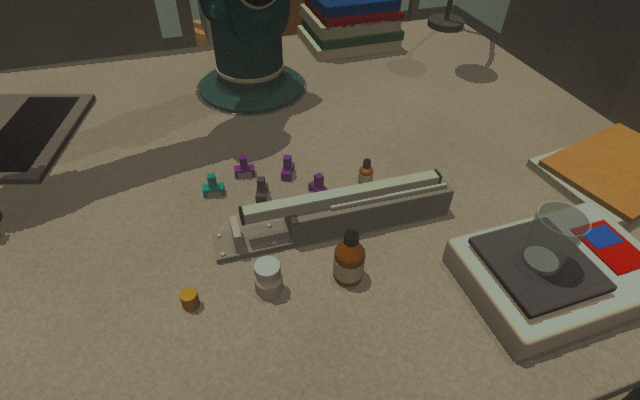

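The top view shows the beam from about (181,193) to (376,197), with the rig block ending at about u=327 and the sill near (378,198). The dark clip is at (342,257). Next I'll enlarge this area.

Run:
```python
from h import *
a=cv2.imread("pics/top0.png")[170:300,165:405]
a=cv2.resize(np.clip(a*1.8,0,255).astype(np.uint8),None,fx=3.3,fy=3.3,interpolation=cv2.INTER_CUBIC)
cv2.imwrite("pics/crop0.png",a)
b=cv2.imread("pics/scene0.png")[140:270,195:465]
cv2.imwrite("pics/crop1.png",cv2.resize(np.clip(b*1.5,0,255).astype(np.uint8),None,fx=2.9,fy=2.9,interpolation=cv2.INTER_CUBIC))
```

```text
(no output)
```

View pics/crop0.png

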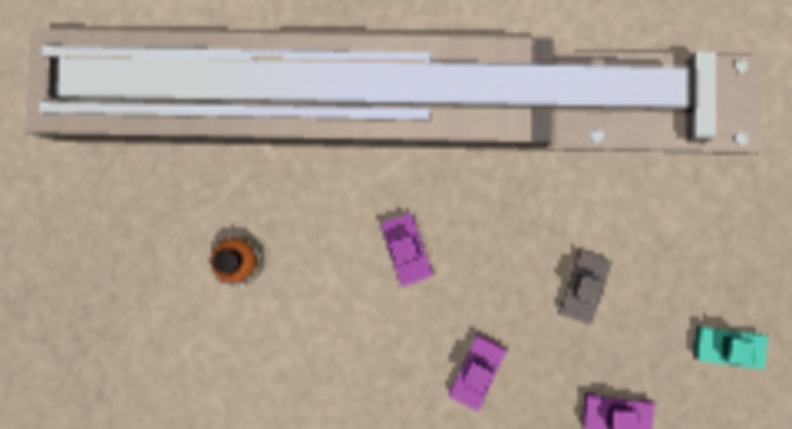

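View pics/crop1.png

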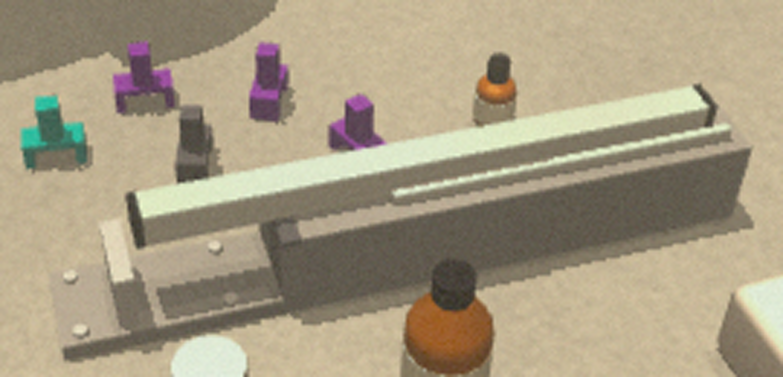

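The crop shows the rails from crop x≈41 to 430, the sill at about (705,96) and the clip at about (585,285). A dark strip at x≈533–552 ends at the fulcrum edge, so the edge is at about 553. I'll fit the rig pose and the clip pose, then cross-check both in the scene view.

```bash
cat > m.py <<'E'
from h import *
from scipy.optimize import least_squares
f=grab_frame("top");g=grab_frame("scene")
c=lambda x,y:(165+(x+.5)/3.3-.5,170+(y+.5)/3.3-.5)
def rigfit(P):
    W=np.array([onz(f,*c(*p[:2]),p[2])[:2] for p in P]);L=np.array([p[3:] for p in P])
    fun=lambda q:((np.array([[np.cos(q[2]),-np.sin(q[2])],[np.sin(q[2]),np.cos(q[2])]])@L.T).T+q[:2]-W).ravel()
    r=least_squares(fun,[.46,-.03,-1.57]);return r.x,(r.fun*1e3).round(1).reshape(-1,2)
E
python3 - <<'E'
from m import *
P=[(41,50,.068,-.29,.016),(430,58,.068,-.07,.016),(40,107,.068,-.29,-.016),(430,115,.068,-.07,-.016),(705,96,.0505,.09,0)]
q,res=rigfit(P);print(q,res.tolist())
Rr=R.from_euler('z',q[2]);w=lambda x,y,z:Rr.apply([x,y,z])+[q[0],q[1],0]
for p in [(0,.03,.06),(0,-.03,.06),(.09,.025,.0505),(.09,-.025,.0505),(-.07,.016,.068),(-.29,.016,.068)]:
    a=proj(g,w(*p));print(p,a.round(1),((a-[195,140])*2.9).round(0), 'top',((proj(f,w(*p))-[165,170])*3.3).round(0))
for n,(x,y) in dict(tail=(48,77),front=(694,87)).items():
    print(n,(Rr.inv().apply(onz(f,*c(x,y),.082)-[q[0],q[1],0])*1e3).round(1))
# clip
im=f["frame"].astype(int);hsv=cv2.cvtColor(f["frame"],cv2.COLOR_BGR2HSV)
roi=(slice(235,275),slice(325,360));h=im[roi].max(2)
m=np.zeros(im.shape[:2],np.uint8);m[roi]=(h<np.median(h)*.78)*255
n,l,s,ce=cv2.connectedComponentsWithStats(m);i=1+s[1:,4].argmax();print(s[i],ce[i])
pts=np.argwhere(l==i)[:,::-1].astype(np.float32);print(cv2.minAreaRect(pts))
g2=g["frame"][170:205,250:275].max(2);print(g2[::3,::2])
print('med',np.median(h),h[::3,::3])
print('yaw rig deg',np.degrees(q[2]))
E
```

```text
[ 0.54552628 -0.05795055 -1.61110896] [[-0.2, -0.3], [-0.3, -0.2], [0.2, 0.8], [0.2, 0.5], [0.1, -0.8]]
(0, 0.03, 0.06) [291.1 222.5] [279. 239.] top [552.  38.]
(0, -0.03, 0.06) [282.7 198.8] [254. 171.] top [551. 142.]
(0.09, 0.025, 0.0505) [236.6 235.3] [121. 276.] top [705.  52.]
(0.09, -0.025, 0.0505) [231.9 214.4] [107. 216.] top [705. 138.]
(-0.07, 0.016, 0.068) [329.2 205.5] [389. 190.] top [429.  57.]
(-0.29, 0.016, 0.068) [445.4 183. ] [726. 125.] top [40. 49.]
tail [-280.8   -0.8   82. ]
front [77.5  1.  82. ]
[333 244  17  24 282] [340.58156028 255.36524823]
((339.70001220703125, 255.40000915527344), (15.495158195495605, 20.55480194091797), 18.43494987487793)
[[ 64  68  86 120 124 125 130 128 126 129 128 127 129]
 [ 78  60  63  91 128 128 123 127 125 130 127 126 128]
 [ 77  70  60  88 104 102  98 111 132 127 127 133 130]
 [ 84 124 132 126  81  82  80  60 128 130 131 129 126]
 [126 125 130 119  56  54  54  51 118 130 130 127 131]
 [126 124 129 126  54  49  54  47  81 108 131 129 130]
 [131 131 136 118  52  53  51  51  65  88 129 131 130]
 [130 128 130  90  59  54  57  58  
[... 295 characters left out ...]
 102]
 [ 99  98  97 101 104 104 102 105  99 101 101 100]
 [100 100  99  98 100 100 102 100  99  97 102 102]
 [105 101  99  98  97  92 102 102 101  99  99 101]
 [ 99  99  98  94  65  40  65  62 101 102 103  97]
 [ 99 100  99  66  62  57  62  63  70 100 102 101]
 [102  97 100  71  58  21  37  57  92  97 101  98]
 [102 100 103  89  37  34  64  63 100  98 100 104]
 [102 102  99  64  61  59  66  67 100 102 102  98]
 [100 100 100  56  65  63  64  92 101 101 100 100]
 [ 96 100  99  85  72  65  66  96 100  97  99 100]
 [102  97 100 100 100 102  90 104  98  95  99  98]
 [ 98  97  99  97  99  97  99 101 100 101 100  98]
 [100  98 100 100  96  97  98  97 101  99  99 100]]
yaw rig deg -92.30974365759889
```

The rig fits to under 1 mm: (0.5455, -0.058), yaw -92.3°. The beam tail is at rig x≈-281 mm and the front at about +77.5 mm, within the 60–90 mm given. I'll add a helper that converts a target pose into row numbers.

```bash
cat >> h.py <<'E'
RX,RY,RA=.54553,-.05795,-1.61111
Rr=R.from_euler('z',RA)
def w(x,y,z): return Rr.apply([x,y,z])+[RX,RY,0]
def rig(p): return Rr.inv().apply(np.array(p)-[RX,RY,0])
def down(yaw): # tool x at yaw (rad), z down
    return R.from_matrix(np.array([[np.cos(yaw),np.sin(yaw),0],[np.sin(yaw),-np.cos(yaw),0],[0,0,-1]]).T)
def plan(*T):
    """chain of (pos,R): prints row numbers for each call, from measured pose"""
    s=telemetry.read_state();p,r=np.array(s["tool_pos"]),R.from_rotvec(s["ee_rot"])
    for P,Q in T:
        print((r.inv().apply(np.array(P)-p)/.3).round(4).tolist(),((r.inv()*Q).as_rotvec()/(np.pi/2)).round(4).tolist())
        p,r=np.array(P),Q
E
python3 - <<'E'
from h import *
d=np.radians;y=RA+np.pi
print(np.degrees(y))
plan((np.array([.40,-.40,.245]),down(d(45))),(np.array([.50,-.16,.245]),down(d(70))),(np.array([.555,.1,.245]),down(y)),(w(-.315,0,.2),down(y)),(w(-.315,0,.089),down(y)))
E
```

```text
87.69019666867794
[0.8685, -0.409, -0.0] [-0.0005, -0.0001, -0.3047]
[0.8014, -0.33, 0.0] [0.0, 0.0, -0.2778]
[0.8771, -0.1241, 0.0] [0.0, 0.0, -0.1966]
[0.5227, -0.0103, 0.15] [0.0, 0.0, 0.0]
[0.0, 0.0, 0.37] [0.0, 0.0, 0.0]
```

Emit:
{"fn": "send_rows", "kwargs": {
  "moves": [
    [[0.87,-0.41,0],[0,0,-0.305],0],
    [[0.87,-0.41,0],[0,0,-0.305],0],
    [[0.87,-0.41,0],[0,0,-0.305],0],
    [[0.87,-0.41,0],[0,0,-0.305],0],
    [[0.87,-0.41,0],[0,0,-0.305],0]
  ]
}}

```text
t: 0.82
tool_pos: [0.4025, -0.3972, 0.2454]
ee_rot: [-2.9, -1.207, -0.001]
contact_force: [-0.2, -0.5, -0.7]
gripper_width: -0.0002
gripper_force: 0.0
```

Emit:
{"fn": "send_rows", "kwargs": {
  "moves": [
    [[0.8,-0.33,0],[0,0,-0.278],0],
    [[0.8,-0.33,0],[0,0,-0.278],0],
    [[0.8,-0.33,0],[0,0,-0.278],0],
    [[0.8,-0.33,0],[0,0,-0.278],0],
    [[0.8,-0.33,0],[0,0,-0.278],0]
  ]
}}

```text
t: 1.45
tool_pos: [0.5012, -0.1557, 0.2454]
ee_rot: [-2.567, -1.81, -0.002]
contact_force: [0.3, -1.5, 0.3]
gripper_width: -0.0001
gripper_force: 0.0
```

Emit:
{"fn": "send_rows", "kwargs": {
  "moves": [
    [[0.877,-0.124,0],[0,0,-0.197],0],
    [[0.877,-0.124,0],[0,0,-0.197],0],
    [[0.877,-0.124,0],[0,0,-0.197],0],
    [[0.877,-0.124,0],[0,0,-0.197],0],
    [[0.877,-0.124,0],[0,0,-0.197],0]
  ]
}}

```text
t: 2.08
tool_pos: [0.5548, 0.1037, 0.2452]
ee_rot: [-2.259, -2.182, -0.001]
contact_force: [-0.2, -0.4, -0.2]
gripper_width: 0.0002
gripper_force: 0.0
```

Run:
```python
from h import *
y=RA+np.pi
s=telemetry.read_state();print(s["t"],s["tool_pos"],rig(s["tool_pos"]))
plan((w(-.315,0,.2),down(y)),(w(-.315,0,.09),down(y)))
```

```text
2.075 [0.55479778 0.10366636 0.24521551] [-0.16185857  0.00274666  0.24521551]
[0.5103, -0.0063, 0.1514] [-0.0001, -0.0008, 0.0036]
[0.0, 0.0, 0.3667] [0.0, 0.0, 0.0]
```

Emit:
{"fn": "send_rows", "kwargs": {
  "moves": [
    [[0.51,-0.006,0.15],[0,0,0.004],0],
    [[0.51,-0.006,0.15],[0,0,0.004],0],
    [[0.51,-0.006,0.15],[0,0,0.004],0],
    [[0.51,-0.006,0.515],[0,0,0.004],0],
    [[0.51,-0.006,0.515],[0,0,0.004],0]
  ]
}}

```text
t: 2.7
tool_pos: [0.5589, 0.2518, 0.0885]
ee_rot: [2.272, 2.17, -0.002]
contact_force: [2.4, -0.5, 0.0]
gripper_width: -0.0002
gripper_force: 0.0
```

Run:
```python
from h import *
y=RA+np.pi
s=telemetry.read_state();print(s["t"],rig(s["tool_pos"]),s["contact_force"])
plan((w(-.225,0,.088),down(y)))
g=grab_frame("scene")["frame"];cv2.imwrite("pics/s1.png",cv2.resize(g[110:270,195:485],None,fx=2.7,fy=2.7))
```

```text
2.7 [-0.31002195  0.00084506  0.08847226] [ 2.35857243 -0.50999031  0.02685299]
[-0.2834, -0.0013, 0.0019] [-0.0005, 0.0007, -0.0034]
```

View pics/s1.png

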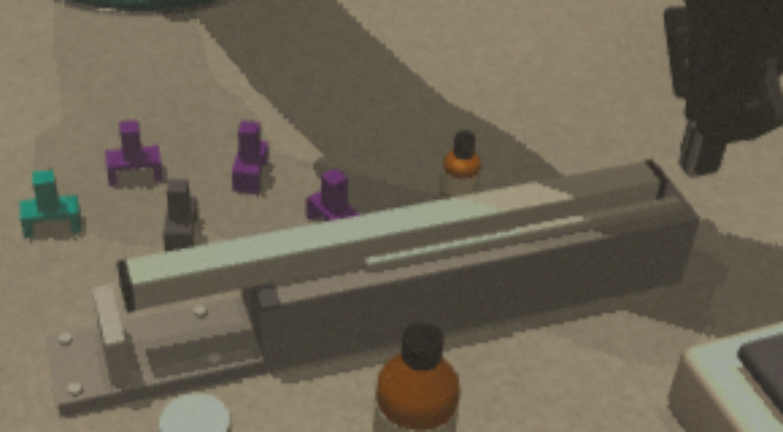

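Emit:
{"fn": "send_rows", "kwargs": {
  "moves": [
    [[-0.05,-0.002,0.005],[0,0,0],0],
    [[-0.07,-0.002,0.005],[0,0,0],0],
    [[-0.09,-0.002,0.005],[0,0,0],0],
    [[-0.11,-0.002,0.005],[0,0,0],0],
    [[-0.13,-0.002,0.005],[0,0,0],0]
  ]
}}

```text
t: 3.38
tool_pos: [0.5569, 0.2141, 0.09]
ee_rot: [2.271, 2.171, 0.002]
contact_force: [0.1, 4.0, 2.5]
gripper_width: -0.0003
gripper_force: 1.7
```

Emit:
{"fn": "send_rows", "kwargs": {
  "moves": [
    [[-0.025,0,0],[0,0,0],0],
    [[-0.05,0,0],[0,0,0],0],
    [[-0.075,0,0],[0,0,0],0],
    [[-0.1,0,0],[0,0,0],0],
    [[-0.11,0,0],[0,0,0],0]
  ]
}}

```text
t: 4.0
tool_pos: [0.5551, 0.1804, 0.0892]
ee_rot: [-2.271, -2.17, 0.001]
contact_force: [0.0, 2.5, 1.2]
gripper_width: 0.0003
gripper_force: 1.4
```

```bash
cat > tip.py <<'E'
from h import *
import sys
s=telemetry.read_state();p=rig(s["tool_pos"]);print(round(s["t"],2),(p*1e3).round(1),np.round(s["contact_force"],1))
g=grab_frame("scene");F=(360+p[0]*1e3+float(sys.argv[1]) if len(sys.argv)>1 else 360+p[0]*1e3+11)
for n,a in (("level",0),("tip",.105)):
    q=lambda x,z:w(x*np.cos(a)+z*np.sin(a),0,.06-x*np.sin(a)+z*np.cos(a))
    print(n,"F",round(F,1),"front top/bot px",proj(g,q(F/1e3,.022)).round(1),proj(g,q(F/1e3,0)).round(1))
c=proj(g,w(F/1e3,0,.065)).astype(int)
x0,y0=c[0]-25,c[1]-22
roi=g["frame"][y0:y0+48,x0:x0+50].max(2)
m=(roi<.55*np.median(roi)).astype(np.uint8)
n,l,st,ce=cv2.connectedComponentsWithStats(m)
for i in range(1,n):
    if st[i,4]>8: print("dark blob",st[i]+[x0,y0,0,0,0],(ce[i]+[x0,y0]).round(1))
cv2.imwrite("pics/roi.png",cv2.resize(np.clip(g["frame"][110:270,195:485]*1.5,0,255).astype(np.uint8),None,fx=2.7,fy=2.7))
E
python3 tip.py
python3 - <<'E'
from h import *
f=grab_frame("top");cv2.imwrite("pics/t1.png",cv2.resize(np.clip(f["frame"][170:230,165:405]*1.8,0,255).astype(np.uint8),None,fx=3.3,fy=3.3,interpolation=cv2.INTER_CUBIC))
E
python3 -c "
import cv2,numpy as np
a=cv2.imread('pics/roi.png');b=cv2.imread('pics/t1.png');b=cv2.resize(b,(a.shape[1],int(b.shape[0]*a.shape[1]/b.shape[1])));c=np.vstack([a,b])[:600];cv2.imwrite('pics/both.png',c)"
```

```text
4.0 [-2.385e+02 -1.000e-01  8.920e+01] [0.  2.5 1.2]
level F 132.5 front top/bot px [205.4 216. ] [207.4 225.6]
tip F 132.5 front top/bot px [205.7 222.3] [209.1 231.4]
dark blob [206 213   7  18  56] [208.7 222.1]
```

View pics/both.png

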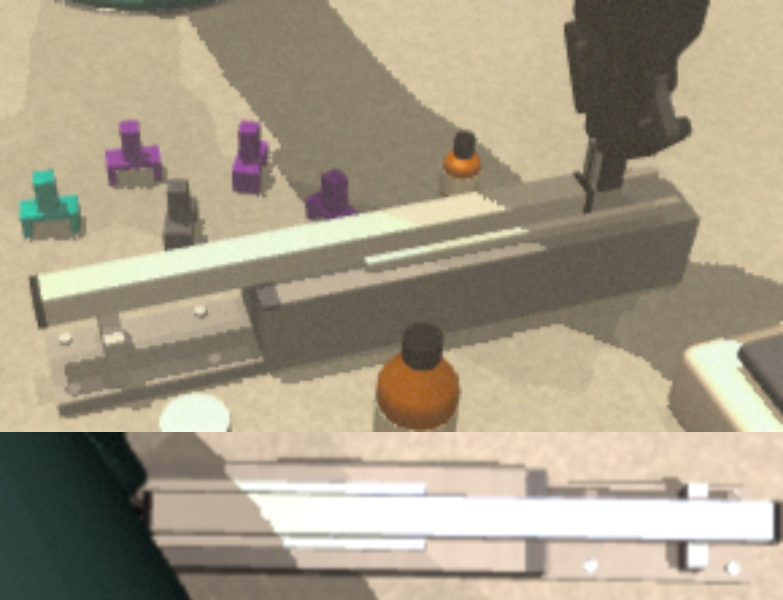

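The beam is still level, with its front dark cap at about (40,300) in the crop and the finger on the tail. Next come small pushes, backing off after each one.

Emit:
{"fn": "send_rows", "kwargs": {
  "moves": [
    [[-0.015,0,0],[0,0,0],0],
    [[-0.03,0,0],[0,0,0],0],
    [[-0.042,0,0],[0,0,0],0],
    [[-0.032,0,0],[0,0,0],0],
    [[-0.032,0,0],[0,0,0],0]
  ]
}}

```text
t: 4.72
tool_pos: [0.5546, 0.1718, 0.0893]
ee_rot: [-2.271, -2.171, -0.0]
contact_force: [0.4, -0.3, -0.3]
gripper_width: 0.0001
gripper_force: 0.0
```

```bash
python3 tip.py 14
```

```text
4.72 [-2.299e+02 -2.000e-01  8.930e+01] [ 0.4 -0.3 -0.3]
level F 144.1 front top/bot px [197.9 217.3] [200.2 227. ]
tip F 144.1 front top/bot px [198.5 224.2] [202.2 233.3]
dark blob [198 214   7  19  60] [200.6 223.5]
```

Emit:
{"fn": "send_rows", "kwargs": {
  "moves": [
    [[-0.012,0,0],[0,0,0],0],
    [[-0.0235,0,0],[0,0,0],0],
    [[-0.0135,0,0],[0,0,0],0],
    [[-0.0135,0,0],[0,0,0],0],
    [[-0.0135,0,0],[0,0,0],0]
  ]
}}

```text
t: 5.4
tool_pos: [0.5544, 0.1675, 0.0893]
ee_rot: [-2.271, -2.171, 0.0]
contact_force: [-0.9, -0.6, 0.3]
gripper_width: 0.0
gripper_force: 0.0
```

```bash
python3 tip.py 14
```

```text
5.4 [-2.257e+02 -2.000e-01  8.930e+01] [-0.9 -0.6  0.3]
level F 148.3 front top/bot px [195.2 217.9] [197.5 227.5]
tip F 148.3 front top/bot px [195.9 224.9] [199.6 234. ]
dark blob [195 214   7  19  59] [198.1 223.5]
```

Emit:
{"fn": "send_rows", "kwargs": {
  "moves": [
    [[-0.012,0,0],[0,0,0],0],
    [[-0.0235,0,0],[0,0,0],0],
    [[-0.0135,0,0],[0,0,0],0],
    [[-0.0135,0,0],[0,0,0],0],
    [[-0.0135,0,0],[0,0,0],0]
  ]
}}

```text
t: 6.08
tool_pos: [0.5543, 0.1635, 0.0893]
ee_rot: [-2.271, -2.171, 0.0]
contact_force: [-0.2, -0.2, -0.1]
gripper_width: -0.0001
gripper_force: 0.0
```

```bash
python3 tip.py 14
```

```text
6.08 [-2.216e+02 -2.000e-01  8.930e+01] [-0.2 -0.2 -0.1]
level F 152.4 front top/bot px [192.6 218.3] [194.9 228. ]
tip F 152.4 front top/bot px [193.4 225.6] [197.1 234.6]
dark blob [193 215   7  19  59] [195.5 224.3]
```

Emit:
{"fn": "send_rows", "kwargs": {
  "moves": [
    [[-0.012,0,0],[0,0,0],0],
    [[-0.0235,0,0],[0,0,0],0],
    [[-0.0135,0,0],[0,0,0],0],
    [[-0.0135,0,0],[0,0,0],0],
    [[-0.0135,0,0],[0,0,0],0]
  ]
}}

```text
t: 6.75
tool_pos: [0.5541, 0.1594, 0.0893]
ee_rot: [-2.271, -2.171, 0.0]
contact_force: [-0.2, 1.0, -0.1]
gripper_width: -0.0004
gripper_force: 0.0
```

```bash
python3 tip.py 14
```

```text
6.75 [-2.175e+02 -2.000e-01  8.930e+01] [-0.2  1.  -0.1]
level F 156.5 front top/bot px [190.  218.8] [192.4 228.5]
tip F 156.5 front top/bot px [190.9 226.3] [194.6 235.3]
dark blob [190 215   7  19  59] [192.8 224.6]
```

Emit:
{"fn": "send_rows", "kwargs": {
  "moves": [
    [[-0.012,0,0],[0,0,0],0],
    [[-0.0235,0,0],[0,0,0],0],
    [[-0.0135,0,0],[0,0,0],0],
    [[-0.0135,0,0],[0,0,0],0],
    [[-0.0135,0,0],[0,0,0],0]
  ]
}}

```text
t: 7.42
tool_pos: [0.5539, 0.1554, 0.0893]
ee_rot: [-2.271, -2.171, 0.0]
contact_force: [1.6, 0.2, 1.1]
gripper_width: 0.0
gripper_force: 0.0
```

```bash
python3 tip.py 14
```

```text
7.42 [-2.135e+02 -2.000e-01  8.930e+01] [1.6 0.2 1.1]
level F 160.5 front top/bot px [187.4 219.3] [189.8 229. ]
tip F 160.5 front top/bot px [188.4 227. ] [192.2 236. ]
dark blob [188 216   6  19  58] [190.2 225.1]
```

Emit:
{"fn": "send_rows", "kwargs": {
  "moves": [
    [[-0.012,0,0],[0,0,0],0],
    [[-0.0235,0,0],[0,0,0],0],
    [[-0.0135,0,0],[0,0,0],0],
    [[-0.0135,0,0],[0,0,0],0],
    [[-0.0135,0,0],[0,0,0],0]
  ]
}}

```text
t: 8.1
tool_pos: [0.5537, 0.1514, 0.0893]
ee_rot: [-2.271, -2.171, 0.0]
contact_force: [0.5, -0.6, 0.4]
gripper_width: -0.0
gripper_force: 0.0
```

```bash
python3 tip.py 14
```

```text
8.1 [-209.5   -0.3   89.3] [ 0.5 -0.6  0.4]
level F 164.5 front top/bot px [184.7 219.8] [187.2 229.5]
tip F 164.5 front top/bot px [185.8 227.6] [189.7 236.6]
dark blob [185 216   7  19  60] [187.5 225.4]
```

Emit:
{"fn": "send_rows", "kwargs": {
  "moves": [
    [[-0.012,0,0],[0,0,0],0],
    [[-0.0235,0,0],[0,0,0],0],
    [[-0.0135,0,0],[0,0,0],0],
    [[-0.0135,0,0],[0,0,0],0],
    [[-0.0135,0,0],[0,0,0],0]
  ]
}}

```text
t: 8.78
tool_pos: [0.5535, 0.1473, 0.0893]
ee_rot: [-2.271, -2.171, 0.0]
contact_force: [0.0, 0.1, -0.1]
gripper_width: 0.0
gripper_force: 0.0
```

```bash
python3 tip.py 14
```

```text
8.78 [-205.4   -0.3   89.3] [ 0.   0.1 -0.1]
level F 168.6 front top/bot px [182.1 220.3] [184.7 230. ]
tip F 168.6 front top/bot px [183.3 228.3] [187.2 237.3]
dark blob [182 216   7  19  58] [184.9 225.8]
```

Emit:
{"fn": "send_rows", "kwargs": {
  "moves": [
    [[-0.012,0,0],[0,0,0],0],
    [[-0.0235,0,0],[0,0,0],0],
    [[-0.0135,0,0],[0,0,0],0],
    [[-0.0135,0,0],[0,0,0],0],
    [[-0.0135,0,0],[0,0,0],0]
  ]
}}

```text
t: 9.45
tool_pos: [0.5533, 0.1433, 0.0893]
ee_rot: [-2.271, -2.171, 0.0]
contact_force: [-0.3, -0.1, 0.1]
gripper_width: 0.0001
gripper_force: 0.0
```

```bash
python3 tip.py 14
```

```text
9.45 [-201.4   -0.3   89.3] [-0.3 -0.1  0.1]
level F 172.6 front top/bot px [179.4 220.8] [182.1 230.5]
tip F 172.6 front top/bot px [180.8 229. ] [184.8 238. ]
dark blob [180 217   7  19  62] [182.3 226.4]
```

Emit:
{"fn": "send_rows", "kwargs": {
  "moves": [
    [[-0.012,0,0],[0,0,0],0],
    [[-0.0235,0,0],[0,0,0],0],
    [[-0.0135,0,0],[0,0,0],0],
    [[-0.0135,0,0],[0,0,0],0],
    [[-0.0135,0,0],[0,0,0],0]
  ]
}}

```text
t: 10.12
tool_pos: [0.5532, 0.1392, 0.0893]
ee_rot: [-2.271, -2.171, 0.0]
contact_force: [0.4, -0.4, -0.1]
gripper_width: -0.0004
gripper_force: 0.0
```

```bash
python3 tip.py 14
```

```text
10.12 [-197.3   -0.3   89.3] [ 0.4 -0.4 -0.1]
level F 176.7 front top/bot px [176.8 221.3] [179.5 231. ]
tip F 176.7 front top/bot px [178.2 229.7] [182.3 238.7]
dark blob [177 217   7  19  64] [179.6 226.6]
```

Emit:
{"fn": "send_rows", "kwargs": {
  "moves": [
    [[-0.012,0,0],[0,0,0],0],
    [[-0.0235,0,0],[0,0,0],0],
    [[-0.0135,0,0],[0,0,0],0],
    [[-0.0135,0,0],[0,0,0],0],
    [[-0.0135,0,0],[0,0,0],0]
  ]
}}

```text
t: 10.8
tool_pos: [0.553, 0.1352, 0.0893]
ee_rot: [-2.271, -2.171, 0.0]
contact_force: [-0.1, -0.7, -0.0]
gripper_width: 0.0
gripper_force: 0.0
```

```bash
python3 tip.py 14
```

```text
10.8 [-193.3   -0.3   89.3] [-0.1 -0.7 -0. ]
level F 180.7 front top/bot px [174.1 221.8] [176.9 231.5]
tip F 180.7 front top/bot px [175.7 230.4] [179.8 239.3]
dark blob [174 218   7  19  60] [177.  227.4]
```

Emit:
{"fn": "send_rows", "kwargs": {
  "moves": [
    [[-0.012,0,0],[0,0,0],0],
    [[-0.0235,0,0],[0,0,0],0],
    [[-0.0135,0,0],[0,0,0],0],
    [[-0.0135,0,0],[0,0,0],0],
    [[-0.0135,0,0],[0,0,0],0]
  ]
}}

```text
t: 11.48
tool_pos: [0.5528, 0.1311, 0.0893]
ee_rot: [-2.271, -2.171, 0.0]
contact_force: [0.2, 0.8, 0.5]
gripper_width: -0.0002
gripper_force: 0.0
```

```bash
python3 tip.py 14
```

```text
11.47 [-189.2   -0.3   89.3] [0.2 0.8 0.5]
level F 184.8 front top/bot px [171.4 222.3] [174.3 232. ]
tip F 184.8 front top/bot px [173.1 231. ] [177.3 240. ]
dark blob [172 218   7  19  63] [174.3 227.7]
```

Emit:
{"fn": "send_rows", "kwargs": {
  "moves": [
    [[-0.012,0,0],[0,0,0],0],
    [[-0.0235,0,0],[0,0,0],0],
    [[-0.0135,0,0],[0,0,0],0],
    [[-0.0135,0,0],[0,0,0],0],
    [[-0.0135,0,0],[0,0,0],0]
  ]
}}

```text
t: 12.15
tool_pos: [0.5526, 0.1271, 0.0893]
ee_rot: [-2.271, -2.171, 0.0]
contact_force: [1.2, -0.2, -0.2]
gripper_width: 0.0003
gripper_force: 0.0
```

```bash
python3 tip.py 14
```

```text
12.15 [-185.2   -0.4   89.3] [ 1.2 -0.2 -0.2]
level F 188.8 front top/bot px [168.8 222.8] [171.7 232.5]
tip F 188.8 front top/bot px [170.6 231.7] [174.8 240.7]
dark blob [170 223   7  19  60] [172.5 232.2]
```

The front cap has started to drop. I'll back off further and let the beam settle.

Emit:
{"fn": "send_rows", "kwargs": {
  "moves": [
    [[0.015,0,0],[0,0,0],0],
    [[0.03,0,0],[0,0,0],0],
    [[0.05,0,-0.05],[0,0,0],0],
    [[0.06,0,-0.2],[0,0,0],0],
    [[0.06,0,-0.4],[0,0,0],0]
  ]
}}

```text
t: 12.82
tool_pos: [0.5528, 0.1457, 0.2109]
ee_rot: [-2.269, -2.171, 0.001]
contact_force: [0.3, -0.8, 0.8]
gripper_width: 0.0001
gripper_force: 0.0
```

```bash
python3 tip.py -4
```

```text
12.82 [-203.8   -1.   210.9] [ 0.3 -0.8  0.8]
level F 152.2 front top/bot px [192.7 218.3] [195. 228.]
tip F 152.2 front top/bot px [193.5 225.6] [197.2 234.6]
dark blob [170 222   7  19  61] [172.2 231.1]
```

View pics/roi.png

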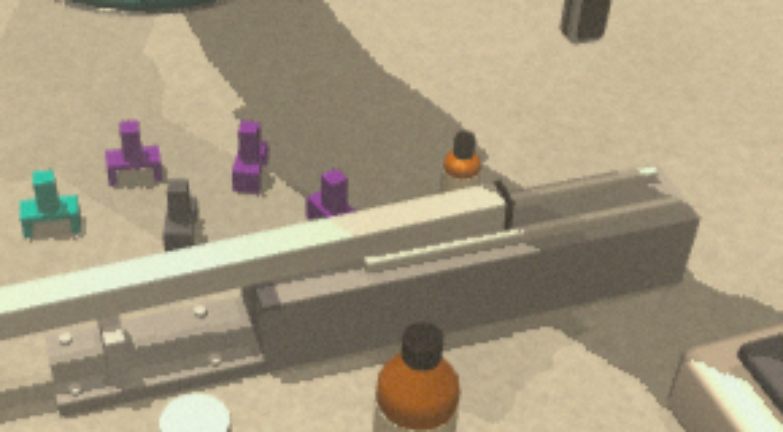

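The beam is only partly tilted and moving slowly, with its tail cap at (505,205). I'll wait and watch.

```bash
cat > blob.py <<'E'
from h import *
for k in range(8):
    g=grab_frame("scene")["frame"].max(2)[205:250,155:190]
    m=(g<.55*np.median(g)).astype(np.uint8);n,l,st,ce=cv2.connectedComponentsWithStats(m)
    i=1+st[1:,4].argmax();print(st[i,4],(ce[i]+[155,205]).round(1))
print(telemetry.read_state()["t"])
E
python3 blob.py
```

```text
63 [172.3 231.6]
63 [172.3 231.6]
62 [172.3 231.6]
62 [172.4 231.6]
61 [172.2 231.3]
60 [172.2 230.8]
60 [172.  230.3]
61 [171.8 229.3]
13.275
```

It hung there and is now falling back to level, so it is within a millimetre or so of balance. One 2 mm push should do it.

Emit:
{"fn": "send_rows", "kwargs": {
  "moves": [
    [[0,0,0.2],[0,0,0],0],
    [[0,0,0.4],[0,0,0],0],
    [[-0.05,0,0.4],[0,0,0],0],
    [[-0.068,0,0.4],[0,0,0],0],
    [[-0.0767,0,0.4],[0,0,0],0]
  ]
}}

```text
t: 13.9
tool_pos: [0.5537, 0.1218, 0.0916]
ee_rot: [2.271, 2.169, 0.004]
contact_force: [0.8, 2.3, -0.7]
gripper_width: 0.0005
gripper_force: 1.0
```

Emit:
{"fn": "send_rows", "kwargs": {
  "moves": [
    [[0.01,0,0],[0,0,0],0],
    [[0.03,0,0],[0,0,0],0],
    [[0.05,0,0],[0,0,0],0],
    [[0.05,0,0],[0,0,0],0],
    [[0.05,0,0],[0,0,0],0]
  ]
}}

```text
t: 14.52
tool_pos: [0.553, 0.137, 0.0892]
ee_rot: [-2.271, -2.171, 0.0]
contact_force: [0.2, -0.4, 0.5]
gripper_width: 0.0002
gripper_force: 0.0
```

```bash
python3 blob.py
```

```text
58 [172.6 236.1]
60 [172.7 236.2]
61 [172.7 236.4]
59 [172.7 236.2]
60 [172.7 236.2]
58 [172.6 236.1]
61 [172.7 236.4]
60 [172.7 236.2]
14.925
```

The beam is tipped and stable: the cap is at v≈236.2, against 228 when level. Next, the clip.

Run:
```python
from h import *
f=grab_frame("top")
u,v=165+584.5/3.3-.5,170+285.5/3.3-.5
p=onz(f,u,v,.019);print(p,rig(p))
s=telemetry.read_state();y=RA+np.pi;pp=np.array(s["tool_pos"])
up=pp+[0,0,.14]
T=f["extrinsics"]
plan((up,down(y)),(np.array([p[0],p[1]+.05,.24]),down(y)))
g=grab_frame("wrist");E=g["extrinsics"]
r=R.from_rotvec(s["ee_rot"]).as_matrix();print("cam in tool",(r.T@(E[:3,3]-pp)).round(3),(r.T@E[:3,:3]).round(2).tolist())
```

```text
[ 0.4333608  -0.07622578  0.019     ] [ 0.02278166 -0.1113415   0.019     ]
[0.0, -0.0, -0.4667] [-0.0, -0.0, -0.003]
[-0.5596, -0.3769, -0.0357] [0.0, 0.0, 0.0]
cam in tool [ 0.078 -0.    -0.129] [[-0.0, -0.95, -0.31], [1.0, -0.0, 0.0], [-0.0, -0.31, 0.95]]
```

Emit:
{"fn": "send_rows", "kwargs": {
  "moves": [
    [[0.03,0,-0.2],[0,0,0],0],
    [[0.03,0,-0.4],[0,0,0],0],
    [[-0.14,-0.1,-0.47],[0,0,0],0.5],
    [[-0.3,-0.2,-0.5],[0,0,0],0.5],
    [[-0.47,-0.3,-0.5],[0,0,0],0.5]
  ]
}}

```text
t: 15.65
tool_pos: [0.456, -0.0011, 0.2399]
ee_rot: [2.27, 2.17, 0.001]
contact_force: [1.1, -0.6, 0.7]
gripper_width: 0.0426
gripper_force: 0.0
```

Emit:
{"fn": "send_rows", "kwargs": {
  "moves": [
    [[-0.17,-0.08,0],[0,0,0],0.5],
    [[-0.25,-0.08,0.1],[0,0,0],0.5],
    [[-0.25,-0.08,0.1],[0,0,0],0.5],
    [[-0.25,-0.08,0.1],[0,0,0],0.5],
    [[-0.25,-0.08,0.1],[0,0,0],0.5]
  ]
}}

```text
t: 16.27
tool_pos: [0.43, -0.0728, 0.2099]
ee_rot: [2.269, 2.172, 0.001]
contact_force: [-0.1, 0.4, -0.7]
gripper_width: 0.0424
gripper_force: 0.0
```

```bash
python3 - <<'E'
from h import *
s=telemetry.read_state();print(s["t"],s["tool_pos"],s["gripper_width"])
g=grab_frame("wrist");cv2.imwrite("pics/w1.png",np.clip(g["frame"]*1.5,0,255).astype(np.uint8))
print(proj(g,[.4334,-.0762,.019]),proj(g,[.4334,-.0762,.047]))
E
python3 blob.py | tail -2
```

```text
16.275 [ 0.43002501 -0.07279087  0.20986076] 0.04242895244556778
[323.36344339 179.22077419] [323.67441617 185.60202396]
60 [172.7 236.2]
16.725
```

View pics/w1.png

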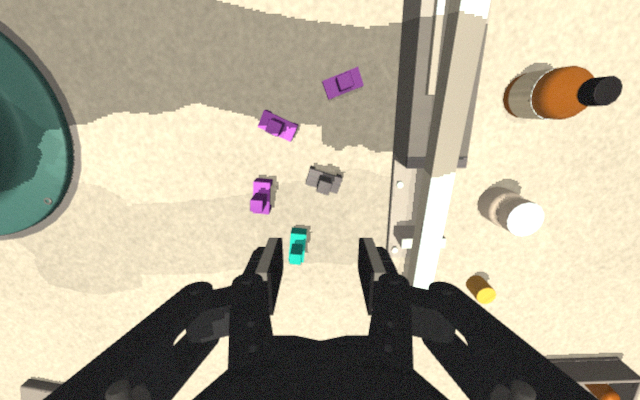

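The dark clip is at about (324,180) in the wrist view, matching the predicted (323,179). The beam lies tipped on the right. I'll take the clip's yaw and centre from a mask.

Run:
```python
from h import *
g=grab_frame("wrist");im=g["frame"]
x0,y0,k=300,160,6
roi=im[y0:205,x0:350];h=cv2.cvtColor(roi,cv2.COLOR_BGR2GRAY);print(np.percentile(h,[5,20,50,80]))
big=cv2.resize(h,None,fx=k,fy=k,interpolation=cv2.INTER_CUBIC)
m=(big<.62*np.median(h)).astype(np.uint8)
n,l,st,ce=cv2.connectedComponentsWithStats(m);i=1+st[1:,4].argmax()
c=max(cv2.findContours((l==i).astype(np.uint8),cv2.RETR_EXTERNAL,cv2.CHAIN_APPROX_NONE)[0],key=cv2.contourArea)
hull=cv2.convexHull(c);ap=cv2.approxPolyDP(hull,5,True)[:,0]/k+[x0,y0]-.42
for p in ap: print(p.round(1),(onz(g,*p,.019)*1e3).round(1)[:2],(onz(g,*p,.0)*1e3).round(1)[:2])
print(h[::2,::2])
```

```text
[ 57.  97. 148. 155.]
[309.7 167.9] [417.4 -62.6] [416.5 -66.6]
[310.9 164.9] [419.  -59.1] [418.2 -62.9]
[314.4 164.9] [423.1 -59.3] [422.5 -63.1]
[340.9 171.9] [453.6 -69. ] [454.9 -73.4]
[342.7 173.2] [455.7 -70.7] [457.1 -75.2]
[342.7 175.7] [455.7 -73.7] [457.  -78.4]
[328.7 191.4] [438.5 -92.2] [438.9 -97.9]
[317.2 189.9] [424.9 -89.7] [424.4 -95.3]
[[162 163 159 163 157 159 160 163 159 158 163 165 169 166 162 161 160 161
  165 163 154 157 158 164 159]
 [162 164 161 163 161 160 162 146 146 149 163 165 167 161 161 160 163 167
  164 161 157 160 161 169 161]
 [161 164 161 162 165 156 142 104 104 103 104 107 162 155 136 103 104 152
  156 160 158 158 161 165 161]
 [158 155 159 167 171 128  27  42 104 109 106 107 105 103 103 104 101 101
  121 145 163 160 160 161 156]
 [160 157 162 165 167  78  73  57  85  98  99 101 101 105 104 107 104 104
  105 104 167 161 158 156 152]
 [162 161 164 162 155 101 109 110 106  75  68  77  87  97 100 104 103 102
  103 102 103 132 135 142 152]
 [157 159 166 163 144 108 109 108 106 109 108 105  56  59  71  85  95  97
   93  83  93  95 103 135 153]
 [157 1
[... 973 characters left out ...]
52 147 124 104  91  93  92 134 137 124
  111 137 154 149 150 147 143]
 [151 151 142 140 146 148 147 148 155 156 155 153 140 128 117 149 149 147
  150 155 153 151 147 148 151]
 [151 147 144 146 150 148 146 146 154 153 160 158 153 147 150 151 150 148
  151 155 156 149 147 148 150]
 [153 154 144 150 148 148 146 145 151 152 153 150 149 153 150 152 151 155
  154 155 156 151 151 155 154]
 [150 146 151 151 154 151 149 146 154 153 151 150 152 157 151 151 153 155
  148 149 153 156 151 152 153]
 [147 150 147 147 148 150 149 153 150 152 150 150 153 156 152 148 153 152
  150 149 149 151 150 154 154]
 [150 152 149 149 149 148 150 148 151 152 149 146 154 150 147 148 151 148
  150 152 148 149 152 153 156]]
```

Run:
```python
from h import *
q=down(np.radians(72.7));g=grab_frame("wrist");print(onz(g,325.5,187,.047))
plan((np.array([.4347,-.077,.10]),q),(np.array([.4347,-.077,.037]),q))
```

```text
[ 0.43464573 -0.07854705  0.047     ]
[-0.0104, 0.0179, 0.3643] [-0.0001, -0.0, 0.1636]
[0.0, 0.0, 0.21] [0.0, 0.0, 0.0]
```

Emit:
{"fn": "send_rows", "kwargs": {
  "moves": [
    [[-0.012,0.018,0.2],[0,0,0.165],0.5],
    [[-0.012,0.018,0.36],[0,0,0.165],0.5],
    [[-0.012,0.018,0.36],[0,0,0.165],0.5],
    [[-0.012,0.018,0.36],[0,0,0.165],0.5],
    [[-0.012,0.018,0.36],[0,0,0.165],0.5]
  ]
}}

```text
t: 17.45
tool_pos: [0.4358, -0.0778, 0.1031]
ee_rot: [2.53, 1.859, 0.003]
contact_force: [-0.5, 0.0, 0.6]
gripper_width: 0.0425
gripper_force: 0.0
```

Run:
```python
from h import *
s=telemetry.read_state();print(s["t"],s["tool_pos"])
g=grab_frame("wrist");im=np.clip(g["frame"][140:400,160:480]*1.4,0,255).astype(np.uint8)
cv2.imwrite("pics/w2.png",cv2.resize(im,None,fx=2.3,fy=2.3,interpolation=cv2.INTER_CUBIC))
r=R.from_rotvec(s["ee_rot"])
for d in (.053,.063): print(proj(g,np.array(s["tool_pos"])+r.apply([0,0,d])), (proj(g,np.array(s["tool_pos"])+r.apply([0,0,d]))-[160,140])*2.3)
```

```text
17.45 [ 0.43578358 -0.07777484  0.10309526]
[320.89493086 222.79755194] [370.05834098 190.43436946]
[320.85616015 217.45303227] [369.96916835 178.14197422]
```

View pics/w2.png

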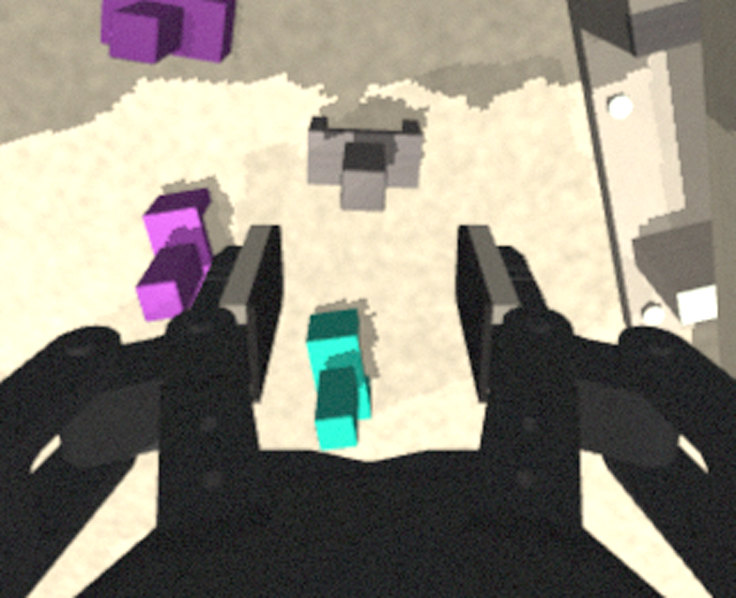

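The clip's block top is at crop (364,190), square to the fingers and within about 1.5 mm of the tool axis. I'll descend and grip.

Emit:
{"fn": "send_rows", "kwargs": {
  "moves": [
    [[-0.002,-0.004,0.1],[0,0,0],0.5],
    [[-0.002,-0.004,0.18],[0,0,0],0.5],
    [[-0.002,-0.004,0.22],[0,0,0],0.5],
    [[-0.002,-0.004,0.22],[0,0,0],0],
    [[-0.002,-0.004,0.22],[0,0,0],0]
  ]
}}

```text
t: 18.12
tool_pos: [0.4339, -0.0778, 0.0362]
ee_rot: [2.532, 1.859, 0.001]
contact_force: [0.1, 0.3, 0.5]
gripper_width: 0.013
gripper_force: 58.4
```

Emit:
{"fn": "send_rows", "kwargs": {
  "moves": [
    [[0,0,0],[0,0,0],0],
    [[0,0,0],[0,0,0],0],
    [[0,0,-0.05],[0,0,0],0],
    [[0,0,-0.2],[0,0,0],0],
    [[0,0,-0.4],[0,0,0],0]
  ]
}}

```text
t: 18.75
tool_pos: [0.4328, -0.0773, 0.1571]
ee_rot: [-2.531, -1.859, 0.001]
contact_force: [0.3, 0.3, -0.1]
gripper_width: 0.0129
gripper_force: 58.6
```

```bash
python3 blob.py|tail -2
python3 - <<'E'
from h import *
s=telemetry.read_state();y=RA+np.pi;print(s["t"],s["tool_pos"],s["gripper_width"],s["gripper_force"])
# tilt: tool z along beam normal-down; pitch .107 about rig +y
q=R.from_rotvec(Rr.apply([0,.107,0]))*down(y)
a=.107;up=np.array([np.sin(a),0,np.cos(a)]);al=np.array([np.cos(a),0,-np.sin(a)])
def tcp(along,h): # clip base origin height h above beam underside; tcp .037 above clip base
    v=np.array([0,0,.06])+al*along+up*h; return w(*v)
# seated: plate underside(14mm) on beam top 22 -> clip origin 8mm above underside; want clip centre vertically over x=2.5mm
for hh in (.06,.028,.009):
    h=hh+.037; al0=(.0025-0.03*np.sin(a))/np.cos(a)
    t=tcp(al0,h);print(hh,t.round(4),(rig(t)*1e3).round(1))
z=np.array(s["tool_pos"]);z[2]=.2
plan((tcp(al0,.117),q),(tcp(al0,.065),q),(tcp(al0,.0465),q))
E
```

```text
60 [172.7 236.2]
19.15
19.15 [ 0.43284845 -0.07756416  0.15461588] 0.012785550281659654 58.63398849964142
0.06 [ 0.5451 -0.0676  0.1565] [  9.7   0.  156.5]
0.028 [ 0.5453 -0.0642  0.1247] [  6.2  -0.  124.7]
0.009 [ 0.5454 -0.0622  0.1058] [  4.2  -0.  105.8]
[0.1369, 0.3489, -0.0732] [0.0079, 0.0675, -0.1678]
[0.0, -0.0, 0.1733] [0.0, 0.0, 0.0]
[-0.0, 0.0, 0.0617] [0.0, 0.0, 0.0]
```

The clip is gripped (width 12.8 mm) and the beam is still tipped. Before placing, I'll check where the beam sits laterally at the edge.

Run:
```python
from h import *
f=grab_frame("top");im=cv2.cvtColor(f["frame"],cv2.COLOR_BGR2GRAY)
for x in (-.05,-.03,-.01,.02,.04,.06,.075,.12,.15,.17):
    zt=.06-x*.103+.022
    ys=np.arange(-.024,.0241,.002)
    P=np.array([proj(f,w(x,y,zt)) for y in ys]).astype(np.float32)
    v=cv2.remap(im,P[None,:,0],P[None,:,1],cv2.INTER_LINEAR)[0];print(x,v)
```

```text
-0.05 [ 71  72  71  71  70  60  71  93 102 103 102 102 103 102 102 102 101  90
  76  71  71  71  70  70  78]
-0.03 [ 70  71  70  70  67  56  69  97 103 103 103 103 103 103 103 103 101  90
  74  69  69  70  69  69  69]
-0.01 [ 42  42  42  41  41  43  66  97 104 104 104 103 103 104 104 104 102  75
  49  41  41  41  41  41  43]
0.02 [110 109 109 107  94  79  98 128 134 135 136 136 136 136 135 135 130 111
  86  80  91 102  95 104 112]
0.04 [110 111 111 110 106  80  96 128 135 135 136 136 136 135 135 135 132 101
  77  98 106 107  99  94 108]
0.06 [112 112 112 111  99  80 111 133 136 135 136 135 136 135 135 135 128 101
  77  92 105 108 105  84 101]
0.075 [ 40  39  39  39  42  59 101 130 135 136 135 136 135 136 135 135 125  87
  49  38  39  51  64  74  94]
0.12 [111 111 110 109  99  81 112 132 134 134 135 134 134 135 135 134 125  99
  77  88 104 108 108 110 112]
0.15 [ 11  11  11  21  49  70 112 131 134 134 134 135 134 134 134 134 131  92
  68  70  99 108 109 109 108]
0.17 [ 25  23  21  19  17  45 116 133 134 134 134 134 134 134 134 134 129 117
 110 108 107 109 110 112 111]
```

```bash
cat >> h.py <<'E'
def place(along,h,y=-.0005,a=.105):
    q=R.from_rotvec(Rr.apply([0,a,0]))*down(RA+np.pi)
    v=np.array([0,y,.06])+np.array([np.cos(a),0,-np.sin(a)])*along+np.array([np.sin(a),0,np.cos(a)])*(h+.0362)
    return w(*v),q
E
python3 - <<'E'
from h import *
plan(place(.0015,.07),place(.0015,.03),place(.0015,.009))
E
```

```text
[0.1335, 0.348, -0.0369] [0.0077, 0.0662, -0.1678]
[-0.0, -0.0, 0.1333] [0.0, 0.0, 0.0]
[0.0, 0.0, 0.07] [0.0, 0.0, 0.0]
```

Emit:
{"fn": "send_rows", "kwargs": {
  "moves": [
    [[0.06,0.15,-0.06],[0.008,0.066,-0.168],0],
    [[0.1335,0.3,-0.06],[0.008,0.066,-0.168],0],
    [[0.1335,0.348,-0.037],[0.008,0.066,-0.168],0],
    [[0.1335,0.348,-0.037],[0.008,0.066,-0.168],0],
    [[0.1335,0.348,-0.037],[0.008,0.066,-0.168],0]
  ]
}}

```text
t: 19.82
tool_pos: [0.5439, -0.0705, 0.166]
ee_rot: [-2.212, -2.125, -0.115]
contact_force: [-0.2, -0.1, -0.8]
gripper_width: 0.013
gripper_force: 58.7
```

Emit:
{"fn": "send_rows", "kwargs": {
  "moves": [
    [[0,0,0],[0,0,0],0],
    [[0,0,0],[0,0,0],0],
    [[0,0,0],[0,0,0],0]
  ]
}}

```text
t: 20.2
tool_pos: [0.5449, -0.0708, 0.1666]
ee_rot: [-2.213, -2.126, -0.117]
contact_force: [-0.5, 0.3, -0.5]
gripper_width: 0.0127
gripper_force: 58.7
```

```bash
python3 - <<'E'
from h import *
s=telemetry.read_state();print(s["t"],(rig(s["tool_pos"])*1e3).round(1),s["contact_force"])
plan(place(.0015,.03),place(.0015,.009))
g=grab_frame("scene");im=g["frame"]
cv2.imwrite("pics/s9.png",cv2.resize(np.clip(im[110:260,190:450]*1.6,0,255).astype(np.uint8),None,fx=3,fy=3,interpolation=cv2.INTER_CUBIC))
f=grab_frame("wrist");cv2.imwrite("pics/w9.png",f["frame"])
E
python3 blob.py|tail -2
```

```text
20.2 [ 1.290e+01 -1.000e-01  1.666e+02] [-0.52922404  0.25278881 -0.51580099]
[0.0006, -0.0015, 0.1372] [0.0009, 0.0007, 0.0001]
[0.0, 0.0, 0.07] [0.0, 0.0, 0.0]
60 [172.7 236.2]
20.7
```

Emit:
{"fn": "send_rows", "kwargs": {
  "moves": [
    [[0.001,-0.001,0.07],[0,0,0],0],
    [[0.001,-0.001,0.137],[0,0,0],0],
    [[0.001,-0.001,0.165],[0,0,0],0],
    [[0.001,-0.001,0.19],[0,0,0],0],
    [[0.001,-0.001,0.206],[0,0,0],0]
  ]
}}

```text
t: 21.32
tool_pos: [0.5452, -0.0641, 0.1049]
ee_rot: [-2.213, -2.126, -0.117]
contact_force: [-0.1, 0.2, -0.1]
gripper_width: 0.0128
gripper_force: 58.7
```

Emit:
{"fn": "send_rows", "kwargs": {
  "moves": [
    [[0,0,0],[0,0,0],0],
    [[0,0,0],[0,0,0],0]
  ]
}}

```text
t: 21.58
tool_pos: [0.5453, -0.0641, 0.1053]
ee_rot: [-2.213, -2.126, -0.117]
contact_force: [0.4, 0.2, 0.2]
gripper_width: 0.0126
gripper_force: 58.7
```

```bash
python3 - <<'E'
from h import *
s=telemetry.read_state();p=np.array(s["tool_pos"]);print(s["t"],(rig(p)*1e3).round(1),np.round(s["contact_force"],1))
r=R.from_rotvec(s["ee_rot"]);print("clip origin rig",(rig(p+r.apply([0,0,.0362]))*1e3).round(1))
plan(place(.0015,.0082))
g=grab_frame("scene");im=g["frame"]
cv2.imwrite("pics/s10.png",cv2.resize(np.clip(im[150:240,230:350]*1.6,0,255).astype(np.uint8),None,fx=6,fy=6,interpolation=cv2.INTER_CUBIC))
E
python3 blob.py|tail -2
```

```text
21.575 [  6.2  -0.  105.3] [0.4 0.2 0.2]
clip origin rig [ 2.4  0.  69.3]
[-0.0003, -0.0016, 0.0043] [0.001, 0.0006, 0.0001]
59 [172.7 236.1]
22.025
```

View pics/s10.png

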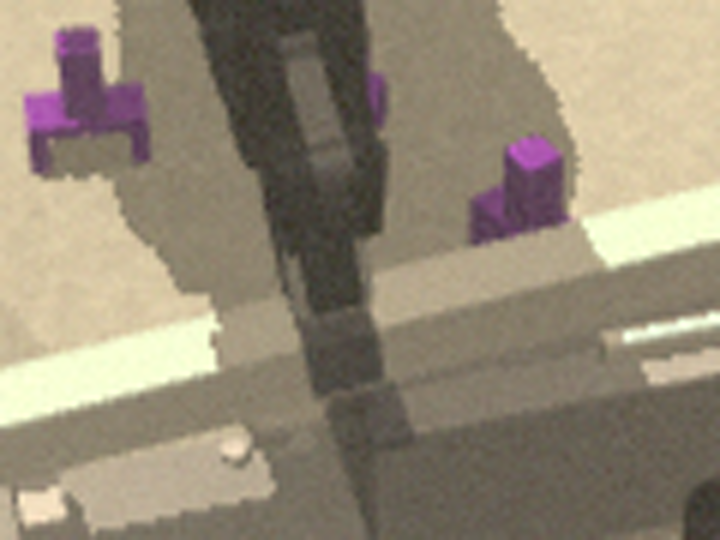

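The clip is astride the beam, its near leg at crop (347,385), next to the dark strip that marks the edge at about (375,415). One quick projection check of the leg position before letting go.

Run:
```python
from h import *
g=grab_frame("scene")
for p in [(.0124,.02,.0682),(-.0076,.02,.0703),(0,.03,.06),(-.011,.03,.06),(-.07,.019,.068)]:
    print(p,((proj(g,w(*p))-[230,150]+.5)*6-.5).round(0))
```

```text
(0.0124, 0.02, 0.0682) [316. 400.]
(-0.0076, 0.02, 0.0703) [386. 381.]
(0, 0.03, 0.06) [369. 438.]
(-0.011, 0.03, 0.06) [408. 430.]
(-0.07, 0.019, 0.068) [601. 343.]
```

The projections agree with the image to about 1 mm. I'll lower 1 mm, release and retreat.

Emit:
{"fn": "send_rows", "kwargs": {
  "moves": [
    [[0,-0.001,0.0033],[0,0,0],0],
    [[0,-0.001,0.0033],[0,0,0],0],
    [[0,-0.001,0.0033],[0,0,0],0.4],
    [[0,-0.001,0.0033],[0,0,0],0.4],
    [[0,-0.001,0.0033],[0,0,0],0.4]
  ]
}}

```text
t: 22.7
tool_pos: [0.5448, -0.0639, 0.104]
ee_rot: [-2.213, -2.126, -0.117]
contact_force: [1.0, -0.4, 0.0]
gripper_width: 0.0341
gripper_force: 0.0
```

Emit:
{"fn": "send_rows", "kwargs": {
  "moves": [
    [[0,0,-0.03],[0,0,0],0.4],
    [[0,0,-0.1],[0,0,0],0.4],
    [[0,0,-0.25],[0,0,0],0.4],
    [[0,0,-0.4],[0,0,0],0.4],
    [[0,0,-0.4],[0,0,0],0.4]
  ]
}}

```text
t: 23.32
tool_pos: [0.5455, -0.0769, 0.2269]
ee_rot: [-2.216, -2.128, -0.121]
contact_force: [-0.3, 0.7, -0.1]
gripper_width: 0.0342
gripper_force: 0.0
```

```bash
python3 blob.py|tail -3
python3 - <<'E'
from h import *
g=grab_frame("scene");im=cv2.cvtColor(g["frame"],cv2.COLOR_BGR2GRAY)
print(((proj(g,w(.0124,.02,.0670)))).round(1),proj(g,w(-.0076,.02,.069)).round(1),"grip top",proj(g,w(.0074,0,.1155)).round(1))
print(im[186:222:2,270:306:2])
E
```

```text
60 [172.7 236.2]
59 [172.7 236.2]
23.725
[282.2 216.8] [294.  213.7] grip top [281.3 186.3]
[[121 118  82  81  53  56  54  57  67  85  83  81  81  83  80  81  81  82]
 [120 125  83  80  57  56  59  57  59  82  83  84  83  82  81  84  80  81]
 [123 122  84  83  41  50  52  47  54  80  82  82  82  81  77  83  79  83]
 [125 119  91  71  56  45  47  48  51  73  81  79  82  80  81  82  94  98]
 [123 125 118  65  54  49  47  50  46  53  81  81  85  97 102 104 108 101]
 [118 124 117  76  58  47  47  47  51  50 101 105 103 105 105 105 102 104]
 [119 123 123  82  56  48  49  48  48  48  86 105 107 108 106 107 106 103]
 [123 139 146 105  61  47  49  45  45  52  62 104 107 106 104 103 105 104]
 [151 154 156 100  78  54  47  54  52  58  56 105 105 106 103  94  86  82]
 [157 155 157 148  94  57  58  56  56  56  57  84  93  80  79  79  80  77]
 [154 157 154 155  94  54  58  57  59  56  54  51  79  80  81  77  80  77]
 [151 153 150 120  96  66  56  47  53  46  51  48  81  78  79  78  77  78]
 [126  99  88  76  81  79  54  52  45  48  48  47  79  77  79  78  76  80]
 [ 81  81  79  79  78  78  45  45  49  51  46  46  77  81  78  73  71  68]
 [ 81  79  77  78  79  75  48  47  42  46  54  47  57  63  69  80  77  81]
 [ 81  77  79  80  74  81  60  61  53  53  52  50  56  54  79  78  74  78]
 [ 82  80  77  88 111 119  78  63  51  53  50  52  52  55  77  73  77  77]
 [100 119 126 126 123 118  77  69  52  53  49  49  54  59  69  77  76  74]]
```

The clip is seated where predicted (near leg at columns 282–293), the beam is still tipped, and the arm is clear.

```bash
python3 -c "
from station import job_done;print(job_done())"
```

```text
the job is handed in; nothing more can be done
None
```

The job is handed in after about 24 s of robot time: the beam is tipped with its front down at the sill. The clip sits astride the beam about 2 mm beyond the fulcrum edge. The arm is clear, and I touched nothing else on the desk.

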